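# Level the rocking mould stand with its screw foot

## Task

The square board that carries the plaster mould rocks because one of its four feet, the screw foot with the bar handle, is wound up too short. Turn the bar handle clockwise (seen from above) until that foot is as long as the other three and the board stands level and steady on all four, then let go. Leave the stand where it is.

Things in the scene. Friction and masses are not known exactly. Their poses are not given: they have to be found in the camera images.
- stand: square plywood board 200x200x15 mm on 4 rubber feet, 2 kg, any way round. Origin: its centre, level with the fixed feet's soles. z up, square to the board; x along the diagonal to the screw-foot corner. Feet 96 mm out on +-x and +-y. Board top z=50 mm; mould half 80x80 mm on it at x=30 mm, top z=76 mm. It tips down to the screw foot (x) while that is short, the other way if screwed too far.
- screw (a joint): turn of the screw foot, rad, growing clockwise from above. 0: the foot is as long as the other three and the bar handle points to the board's centre, in line with the short black line marked on the board. Starts between -1.25 and -0.75 (too short); stops at -1.7 and 0.8. 1 rad lengthens the foot 5 mm. Stays where left; takes about 0.1 N m.
- grip (a point): middle of the steel bar handle on the screw foot, on the screw's axis, 97 mm above the table. Bar 56 mm long, 13 thick, 24 high (12 above and below this point), on a 26 mm hub. x runs along the bar, y across it (pinch across y), z up. While turned it stays at this height and the board rises; its axis shifts up to 6 mm sideways as the board comes level.
- slab (a point): obstacle, fixed: top of the near edge of the tall slab that stands upright on the table left of the stand. From here it runs about 640 mm away from the robot; it is some 110 mm thick (y 0.05 to 0.17) and 460 mm high. Bring the arm round the robot's side of it.

How it is judged:
By the outcome, as a careful person would: the job done as asked, in the order asked, and still so for the second after the job is handed in, with the robot touching nothing.
It also fails if it takes over 38 s, if anything falls off the work surface, if the arm or the gripper's body presses on something with over 40 N, if the wrist force passes 120 N, or if a joint passes its speed limit or range.

## Robot

A 7-joint arm with a two-finger parallel gripper is mounted at the origin on a cart in front of the work surface, level with it; the furniture and walls round the work are solid. World frame = base frame: x ahead of the robot, y to its left, z up, the work surface at z = 0. Lengths are in m, angles in degrees, forces in N, time in s.
With the tool pointing down it reaches from about 0.35 to 0.9 m from the base axis. Payload 8.1 kg.
Tool frame: the origin (TCP) lies at the very end of the fingers, on their centre line; the grasp point (between the pads) lies 19 mm behind it; z points along the fingers, y is the line along which they close (so a half turn about z gives the same grasp; the last joint's range is limited). The gripper opens to 92 mm and grips with 3 to 60 N. Pads are 19 mm wide; open, the fingers measure 130 mm over their backs; the gripper's body (75 mm by 190 mm) begins 47 mm behind the grasp point.
Start: joints at [-5.879, 24.895, 1.432, 90.138, -0.665, 64.973, -4.303], TCP at [0.625, -0, 0.227] pointing down, gripper open.
Joint ranges: [-149.89, 149.89], [-25.12, 119.58], [-72.63, 75.52], [4.76, 147.25], [-75.54, 255.54], [6.69, 114.76], [-157.13, 157.13]. Speed limits (degrees/s): [127.2, 127.2, 172.46, 172.46, 180, 180, 180].

## Interface

Orientations are given as [roll, pitch, yaw] about the fixed x, y, z axes, in that order (R = Rz(yaw) Ry(pitch) Rx(roll)).
In Python, from workcell import env gives the robot as it stands. The module is installed in compiled form; this text tells all that it offers.
- The arm moves only by the tool move_arm, never from a script. Its argument "commands" is a list of rows, each a list of 6 numbers: the shift along the tool's x, y, z in units of 30 mm (1.0 is 30 mm), then the turn, a rotation vector about the tool's x, y, z in units of 5 degrees (1.0 is 5 degrees). In form: [[x, y, z, ax, ay, az], ...]. A call has 1 to 12 rows; each row is the pose to reach, as a shift and turn from the pose commanded when the call began, along the tool's axes at that moment; what a row does not reach only later rows make up. A row lasts 1/10 s, in which the tool goes at most 50 mm and 8.59 degrees, less where a joint would pass 70% of its speed; a pose out of reach is approached as far as the arm can. A call with a gripper value outside its range is refused whole. "claw" is the opening, from -1 (shut) to 1 (fully open), set as the call begins (left out, the last holds). The fingers move at their own pace and stop on an object; "squeeze" is the grip in N (left out, the last holds). Time passes only in rows, so rows that repeat a pose let the fingers close. It gives the time, the measured TCP pose, the force, the opening and the grip force at its end, in the units of the state.
- env.observe(): the state, without advancing time (a new reading comes with each control period).
- env.get_image(name): name is "scene" or "side" or "wrist"; returns (picture, depth): 400x640x3 uint8, blue, green, red; 400x640 float32, m along the optical axis (not along the pixel's ray), 0 where there is no reading.
- env.camera_params(name): a dict with "camera_matrix" (3x3 intrinsics, pixels), "k1" (the pictures are not rectified: a ray, as slopes to the right and down, at radius r is drawn at 1 + k1 r^2 times it, then the intrinsics apply), "extrinsics" (4x4, takes a point from camera to world coordinates); the wrist camera has in their place "mount" (4x4, takes a point from camera to tool coordinates, whose origin is the TCP and whose axes are the flange's). Camera axes: x right, y down, z forward; pixel columns grow to the right and rows downward; lengths in m; the calibration is good to about 2 mm. A picture is of the moment at which its call begins: read the wrist's pose just before it. camera_params takes no time and is no camera call.
- env.finish_job(): hands the job in; it is judged then, once.
The state is a dict: "time_s": time; "joint_positions": joint angles; "dq": joint speeds; "tau": joint torques, N m; "eef_pos": TCP position; "orientation": TCP orientation; "contact_force": force on the tool from outside, world axes, zero at the start; "ft_torque": the same for the moment, N m; "finger_gap": opening from 0.0 (shut) to 1.0 (fully open); "grip_force": force on a finger pad.
Only numpy, scipy, OpenCV 4.12 (cv2) and the standard library are available. Lean on these libraries where they do the work, as an engineer would, in place of code of your own. Each camera call takes 0.05 s, during which the arm holds its last target. There are 200 camera calls.

## Working session

There is one attempt and no reset: what is moved stays moved. The work goes in short steps, Python scripts to look and compute and a tool call to move; the robot and the scene stay as the last step left them, time stands still between calls to the robot, and variables do not carry over. Pictures are saved under pics/ and viewed, at most 10 in all, crops included, and the job is handed in when it is done.

Besides the shell and the picture viewer there is one more tool, called after "Request:" as name([rows], argument=value, ...), one row to a line, values as JSON. move_arm: Moves the arm, as the interface text tells. Its arguments: {"type":"object","properties":{"commands":{"type":"array"},"claw":{"type":"number"},"squeeze":{"type":"number"}},"required":["commands"]}

```bash
mkdir -p pics
cat > h.py <<'E'
import numpy as np, cv2
from scipy.spatial.transform import Rotation as R
from workcell import env
def tcp(s):
    T=np.eye(4); T[:3,:3]=R.from_euler('xyz',s['orientation'],degrees=True).as_matrix(); T[:3,3]=s['eef_pos']; return T
def grab(n):
    s=env.observe(); p=env.camera_params(n); im,d=env.get_image(n)
    E=tcp(s)@np.array(p['mount']) if n=='wrist' else np.array(p['extrinsics'])
    np.savez(f'{n}.npz',im=im,d=d,E=E,K=np.array(p['camera_matrix']),k=p['k1']); return im,d
def cloud(n):
    """world points per pixel"""
    f=np.load(n+'.npz'); d=f['d']; h,w=d.shape
    v,u=np.mgrid[:h,:w].astype(float)
    q=cv2.undistortPoints(np.stack([u,v],-1).reshape(-1,1,2),f['K'],np.array([float(f['k']),0,0,0])).reshape(h,w,2)
    P=np.dstack([q[...,0]*d,q[...,1]*d,d])
    W=P@f['E'][:3,:3].T+f['E'][:3,3]; W[d==0]=np.nan; return f['im'],W
E
python3 - <<'E'
from h import *
for n in ['scene','side','wrist']:
    im,d=grab(n); cv2.imwrite(f'pics/{n}0.png',im)
s=env.observe(); print(s['time_s'],s['eef_pos'],s['orientation'],s['finger_gap'])
for n in ['scene','side','wrist']:
    im,W=cloud(n); m=(W[...,2]>0.085)&(W[...,2]<0.12)
    print(n,np.load(n+'.npz')['E'][:3,3],m.sum(),np.nanmean(W[m],0))
E
```

```text
0.15 [ 6.24628443e-01 -5.74386060e-05  2.26142872e-01] [-1.79933864e+02  7.34108866e-03  8.99974217e+01] 0.9991474912410668
scene [-0.21443223 -0.7535714   1.01821054] 8259 [0.95039047 0.31412105 0.09922828]
side [0.05954532 0.75496886 0.71941753] 7128 [ 0.65055182 -0.35960673  0.10168471]
wrist [0.6264982  0.07919109 0.38473907] 2269 [0.72601704 0.06088884 0.10300902]
```

View pics/scene0.png

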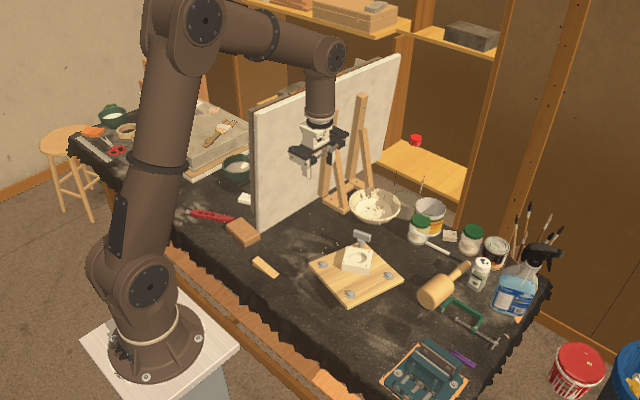

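View pics/side0.png

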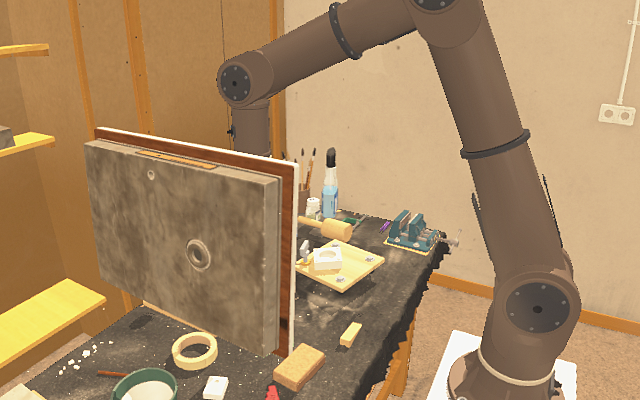

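View pics/wrist0.png

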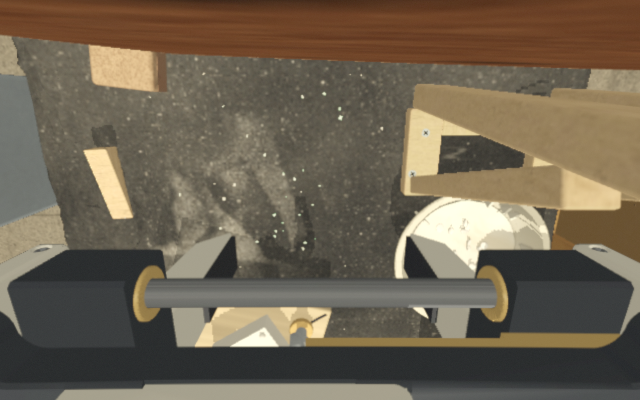

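The stand is at scene px (355,277), with the mould at (357,260) and the bar handle at about (362,237), at its far corner. An easel and a bowl stand behind it. In the side view the handle is at about (304,250), partly behind the slab edge.

Run:
```python
from h import *
for n,(x0,y0,x1,y1) in dict(scene=(295,220,415,310),side=(290,225,390,300)).items():
    im,W=cloud(n); cv2.imwrite(f'pics/{n}c.png',cv2.resize(im[y0:y1,x0:x1],None,fx=6,fy=6,interpolation=cv2.INTER_CUBIC))
im,W=cloud('scene')
for v in range(228,248,2): print(v,[tuple(np.round(W[v,u]*1000).astype(int)) if W[v,u,0]==W[v,u,0] else 0 for u in range(350,376,3)])
```

```text
228 [(np.int64(687), np.int64(-90), np.int64(4)), (np.int64(696), np.int64(-96), np.int64(1)), (np.int64(702), np.int64(-104), np.int64(3)), (np.int64(711), np.int64(-110), np.int64(1)), (np.int64(714), np.int64(-120), np.int64(4)), (np.int64(722), np.int64(-127), np.int64(4)), (np.int64(728), np.int64(-134), np.int64(4)), (np.int64(734), np.int64(-142), np.int64(5)), (np.int64(746), np.int64(-147), np.int64(0))]
230 [(np.int64(679), np.int64(-97), np.int64(4)), (np.int64(593), np.int64(-171), np.int64(109)), (np.int64(602), np.int64(-176), np.int64(106)), (np.int64(603), np.int64(-186), np.int64(111)), (np.int64(711), np.int64(-123), np.int64(-1)), (np.int64(716), np.int64(-131), np.int64(1)), (np.int64(722), np.int64(-139), np.int64(2)), (np.int64(728), np.int64(-147), np.int64(3)), (np.int64(736), np.int64(-154), np.int64(2))]
232 [(np.int64(673), np.int64(-102), np.int64(3)), (np.int64(590), np.int64(-174), np.int64(105)), (np.int64(593), np.int64(-183), np.int64(108)), (np.int64(597), np.int64(-191), np.int64(111)), (np.int64(601), np.int64(-199), np.int64(113)), (np.int64(608),
[... 2405 characters left out ...]
nt64(593), np.int64(-197), np.int64(68)), (np.int64(601), np.int64(-203), np.int64(66)), (np.int64(630), np.int64(-194), np.int64(40)), (np.int64(671), np.int64(-179), np.int64(1)), (np.int64(680), np.int64(-184), np.int64(-2)), (np.int64(681), np.int64(-195), np.int64(4))]
246 [(np.int64(566), np.int64(-185), np.int64(71)), (np.int64(596), np.int64(-174), np.int64(42)), (np.int64(592), np.int64(-188), np.int64(54)), (np.int64(591), np.int64(-199), np.int64(63)), (np.int64(604), np.int64(-201), np.int64(55)), (np.int64(621), np.int64(-201), np.int64(43)), (np.int64(626), np.int64(-209), np.int64(44)), (np.int64(670), np.int64(-192), np.int64(1)), (np.int64(675), np.int64(-200), np.int64(2))]
```

View pics/scenec.png

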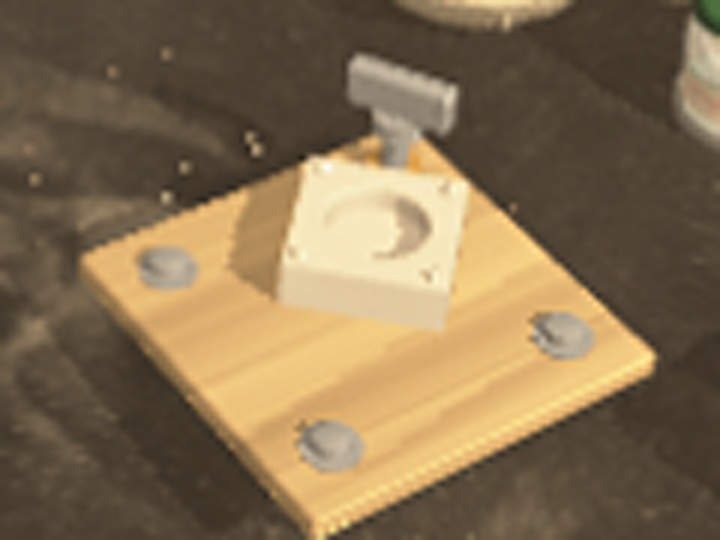

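View pics/sidec.png

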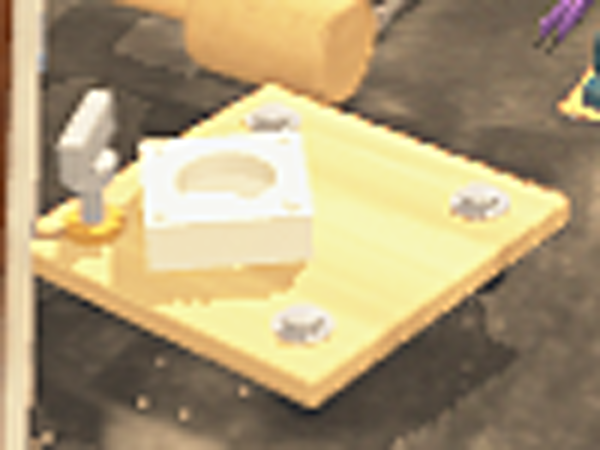

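The bar handle is at full scene px (362,237). The three fixed bolts are at about (323,264.5), (350,294) and (388.5,276). Next I compute the axes.

Run:
```python
from h import *
np.set_printoptions(precision=4,suppress=True)
im,W=cloud('scene')
B=[]
for u,v in [(323,264.5),(350,294),(388.5,275.8)]:
    p=W[int(v)-1:int(v)+2,int(u)-1:int(u)+2].reshape(-1,3); p=np.nanmedian(p,0); B.append(p); print('bolt',p)
a,b,c=B; ctr=(a+c)/2; x=ctr-b; print('centre',ctr,'L',np.linalg.norm(a-c),np.linalg.norm(x),'yaw x',np.degrees(np.arctan2(x[1],x[0])),'yaw y dir',np.degrees(np.arctan2(*(a-c)[[1,0]])))
g=ctr[:2]+x[:2]; print('pred screw',g, ctr[:2]+.096*np.array([(a-c)[1],-(a-c)[0]])/np.linalg.norm((a-c)[:2]))
for n in ['scene','side']:
    im,W=cloud(n); m=(W[...,2]>.083)&(W[...,2]<.12)&(np.hypot(W[...,0]-.6,W[...,1]+.197)<.05)
    p=W[m]; r=cv2.minAreaRect((p[:,:2]*1000).astype(np.float32)); print(n,m.sum(),p.mean(0),r)
    t=p[p[:,2]>.106];_,_,V=np.linalg.svd(t[:,:2]-t[:,:2].mean(0),full_matrices=False);print(' top',len(t),t.mean(0),t.max(0),np.degrees(np.arctan2(V[0,1],V[0,0])))
    f=np.hypot(W[...,0]-.6,W[...,1]+.197)
    # mould top and board plane fits
    for lo,hi,nm in [(.032,.058,'board'),(.064,.082,'mould')]:
        q=W[(W[...,2]>lo)&(W[...,2]<hi)&(np.hypot(W[...,0]-ctr[0],W[...,1]-ctr[1])<.13)]
        for _ in range(4):
            A=np.c_[q[:,:2]-ctr[:2],np.ones(len(q))]; k=np.linalg.lstsq(A,q[:,2],rcond=None)[0]; e=q[:,2]-A@k; q=q[abs(e)<max(.003,1.5*e.std())]
        print(' ',nm,len(q),k)
    o=W[(W[...,2]>.115)&(f<.28)&(W[...,1]<.04)]
    if len(o): d=np.hypot(o[:,0]-.6,o[:,1]+.197); i=d.argsort()[:3]; print(' near tall',o[i])
```

```text
bolt [ 0.4668 -0.1659  0.0579]
bolt [ 0.4292 -0.2957  0.0638]
bolt [ 0.561  -0.3299  0.0564]
centre [ 0.5139 -0.2479  0.0572] L 0.1891013194982851 0.09742981344118706 yaw x 29.442297867822397 yaw y dir 119.85450357964346
pred screw [ 0.5986 -0.2001] [ 0.5972 -0.2001]
scene 165 [ 0.5992 -0.198   0.1005] ((599.7069702148438, -195.85003662109375), (19.5278263092041, 57.81069564819336), 16.24187469482422)
 top 57 [ 0.6019 -0.196   0.1093] [ 0.6143 -0.1708  0.1132] -75.8483041048724
  board 2240 [-0.0513 -0.0269  0.0502]
  mould 346 [-0.0387 -0.015   0.0756]
 near tall [[ 0.5938 -0.058   0.5908]
 [ 0.595  -0.0566  0.6005]
 [ 0.6025 -0.0565  0.6035]]
side 109 [ 0.601  -0.1872  0.1007] ((601.0824584960938, -193.37823486328125), (20.516740798950195, 58.18703842163086), 12.917991638183594)
 top 46 [ 0.6045 -0.191   0.1089] [ 0.6167 -0.1655  0.1118] 103.13664826131743
  board 1603 [-0.0531 -0.036   0.0505]
  mould 283 [-0.0578 -0.0394  0.0766]
 near tall [[ 0.5867 -0.0491  0.5647]
 [ 0.5777 -0.0475  0.57  ]
 [ 0.5979 -0.0457  0.5577]]
```

Request:
move_arm([
  [-1.5,-0.2,0,0,0,-0.5],
  [-3.1,-0.4,0,0,0,-1],
  [-4.7,-0.5,0,0,0,-1.5],
  [-6.3,-0.7,0,0,0,-2],
  [-7.9,-0.8,0,0,0,-2],
  [-9,-0.8,0,0,0,-2],
  [-9,-0.8,0,0,0,-2],
  [-9,-0.8,0,0,0,-2],
], claw=1)

```text
time_s: 0.95
eef_pos: [0.6005, -0.2707, 0.2262]
orientation: [-180.0, -0.0, 99.9]
contact_force: [0.0, 0.9, -0.6]
finger_gap: 0.997
grip_force: 0.0
```

Run:
```python
from h import *
s=env.observe(); print(s['time_s'],s['eef_pos'],s['orientation'])
grab('wrist'); im,W=cloud('wrist'); cv2.imwrite('pics/wrist1.png',im)
f=np.load('wrist.npz'); 
m=(W[...,2]>.083)&(W[...,2]<.12)&(np.hypot(W[...,0]-.6,W[...,1]+.197)<.05)
p=W[m]; print(m.sum(), p.mean(0) if m.any() else 0, cv2.minAreaRect((p[:,:2]*1000).astype(np.float32)))
v,u=np.nonzero(m); print(u.min(),u.max(),v.min(),v.max())
q=W[(W[...,2]>.035)&(W[...,2]<.056)&(np.hypot(W[...,0]-.514,W[...,1]+.248)<.12)]
for _ in range(4):
    A=np.c_[q[:,:2]-[.514,-.248],np.ones(len(q))]; k=np.linalg.lstsq(A,q[:,2],rcond=None)[0]; q=q[abs(q[:,2]-A@k)<.003]
print(len(q),k)
```

```text
0.95 [ 0.60054446 -0.2706889   0.22618629] [-1.79962517e+02 -3.37890408e-02  9.98837343e+01]
1337 [ 0.60373597 -0.19455441  0.10464137] ((603.75439453125, -194.8785858154297), (25.182361602783203, 55.147743225097656), 1.5194727182388306)
322 350 72 140
23924 [-0.05723761 -0.03347318  0.05064063]
```

View pics/wrist1.png

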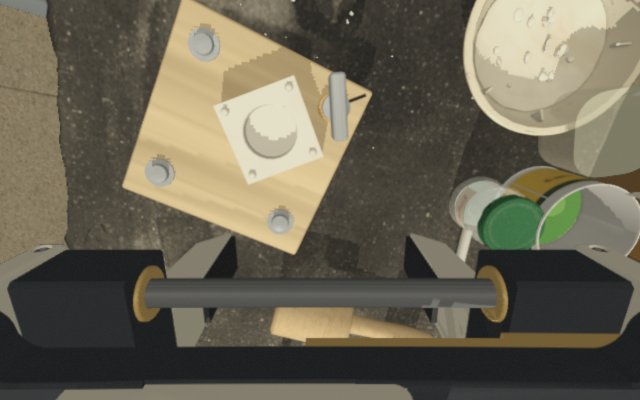

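The wrist view shows the bar from (338,73) to (341,140) and the black line from (348,102) to (364,95). The bolts are at (204,44), (160,173) and (280,222).

```bash
cat > ang.py <<'E'
from h import *
im,W=cloud('wrist')
def yaw(d): return np.degrees(np.arctan2(d[1],d[0]))
def P(u,v): return np.nanmedian(W[v-3:v+4,u-3:u+4].reshape(-1,3),0)
def bar():
    t=W[(W[...,2]>.1055)&(W[...,2]<.12)&(np.hypot(W[...,0]-.6,W[...,1]+.197)<.05)]
    r=cv2.minAreaRect((t[:,:2]*1000).astype(np.float32))
    _,_,V=np.linalg.svd(t[:,:2]-t[:,:2].mean(0),full_matrices=False); return len(t),t.mean(0),r,yaw(V[0])
E
python3 - <<'E'
from ang import *
print(bar())
a,b,c=P(204,44),P(160,173),P(280,222); print(a,b,c,yaw(a-c)-90,yaw((a+c)/2-b),(a+c)/2)
m=W[(abs(W[...,2]-(.0506+.026)-(W[...,0]-.514)*-.0572-(W[...,1]+.248)*-.0335)<.004)&(np.hypot(W[...,0]-.54,W[...,1]+.233)<.07)]
print('mould',cv2.minAreaRect((m[:,:2]*1000).astype(np.float32)))
E
```

```text
(1044, array([ 0.60489223, -0.19406685,  0.10873272]), ((605.2017822265625, -194.91842651367188), (12.97730827331543, 55.45110321044922), 13.849509239196777), np.float64(-76.1684938124508))
[ 0.47355678 -0.1614863   0.05847066] [ 0.43910881 -0.29062762  0.06432207] [ 0.56713868 -0.32532898  0.0586483 ] 29.733680091958334 30.16722150085873 [ 0.52034773 -0.24340764  0.05855948]
mould ((545.77587890625, -228.96694946289062), (80.65088653564453, 80.32237243652344), 29.90998077392578)
```

Request:
move_arm([
  [1.2,0.25,0.4,0,0,-0.7],
  [2.48,0.48,1.5,0,0,-0.7],
  [2.48,0.48,2.8,0,0,-0.7],
  [2.48,0.48,3.8,0,0,-0.7],
  [2.48,0.48,4.4,0,0,-0.7],
  [2.48,0.48,4.7,0,0,-0.7],
  [2.48,0.48,4.7,0,0,-0.7],
  [2.48,0.48,4.7,0,0,-0.7],
])

```text
time_s: 1.8
eef_pos: [0.603, -0.1937, 0.0867]
orientation: [179.9, 0.0, 103.6]
contact_force: [0.1, 0.0, 0.8]
finger_gap: 1.003
grip_force: 0.0
```

Request:
move_arm([
  [0,0,0,0,0,0],
  [0,0,0,0,0,0],
  [0,0,0,0,0,0],
  [0,0,0,0,0,0],
  [0,0,0,0,0,0],
  [0,0,0,0,0,0],
  [0,0,0,0,0,0],
  [0,0,0,0,0,0],
], claw=-0.5, squeeze=4)

```text
time_s: 2.6
eef_pos: [0.6022, -0.1943, 0.0857]
orientation: [-180.0, -0.0, 103.5]
contact_force: [-0.4, -0.2, 0.1]
finger_gap: 0.353
grip_force: 0.0
```

Request:
move_arm([
  [0,0,0,0,0,0],
  [0,0,0,0,0,0],
  [0,0,0,0,0,0],
  [0,0,0,0,0,0],
  [0,0,0,0,0,0],
  [0,0,0,0,0,0],
], claw=-1, squeeze=4)

```text
time_s: 3.2
eef_pos: [0.6023, -0.1942, 0.0858]
orientation: [180.0, 0.0, 103.5]
contact_force: [-0.0, 0.4, -0.7]
finger_gap: 0.154
grip_force: 4.0
```

Request:
move_arm([
  [0,0,0,0,0,0],
  [0,0,0,0,0,0],
  [0,0,0,0,0,0],
], squeeze=30)

```text
time_s: 3.5
eef_pos: [0.6019, -0.1944, 0.0857]
orientation: [-180.0, -0.0, 103.5]
contact_force: [-2.4, -0.1, 2.1]
finger_gap: 0.146
grip_force: 29.8
```

Request:
move_arm([
  [0,-0.01,0,0,0,0.6],
  [-0.01,-0.02,0,0,0,1.4],
  [-0.01,-0.03,0,0,0,2.2],
  [-0.01,-0.04,0,0,0,3],
  [-0.015,-0.05,0,0,0,3.8],
  [-0.02,-0.06,0,0,0,4.6],
  [-0.02,-0.07,0,0,0,5.3],
  [-0.025,-0.08,0,0,0,6],
  [-0.025,-0.08,0,0,0,6],
  [-0.025,-0.08,0,0,0,6],
])

```text
time_s: 4.5
eef_pos: [0.6003, -0.1955, 0.0858]
orientation: [180.0, 0.0, 73.6]
contact_force: [0.1, -1.6, 2.4]
finger_gap: 0.138
grip_force: 29.8
```

Request:
move_arm([
  [-0.01,-0.01,0,0,0,0.6],
  [-0.015,-0.015,0,0,0,1.4],
  [-0.02,-0.02,0,0,0,2.2],
  [-0.03,-0.03,0,0,0,3],
  [-0.04,-0.04,0,0,0,3.8],
  [-0.045,-0.045,0,0,0,4.6],
  [-0.05,-0.05,0,0,0,5.3],
  [-0.06,-0.057,0,0,0,6],
  [-0.06,-0.057,0,0,0,6],
  [-0.06,-0.057,0,0,0,6],
])

```text
time_s: 5.5
eef_pos: [0.5989, -0.1969, 0.086]
orientation: [179.9, -0.1, 43.6]
contact_force: [2.9, -1.5, -0.1]
finger_gap: 0.138
grip_force: 30.0
```

```bash
cat > tilt.py <<'E'
from h import *
for n in ['scene','side']:
    grab(n); im,W=cloud(n)
    q=W[(W[...,2]>.04)&(W[...,2]<.056)&(np.hypot(W[...,0]-.514,W[...,1]+.248)<.12)]
    for _ in range(6):
        A=np.c_[q[:,:2]-[.514,-.248],np.ones(len(q))]; k=np.linalg.lstsq(A,q[:,2],rcond=None)[0]; q=q[abs(q[:,2]-A@k)<.003]
    c,s=np.cos(np.radians(29.9)),np.sin(np.radians(29.9))
    print(n,len(q),'slope x,y',round(c*k[0]+s*k[1],4),round(-s*k[0]+c*k[1],4),'z',round(k[2],4))
E
python3 tilt.py
```

```text
scene 2253 slope x,y -0.0044 0.0037 z 0.05
side 1516 slope x,y -0.0087 -0.0064 z 0.0503
```

Request:
move_arm([
  [-0.01,0,0,0,0,0.6],
  [-0.02,0,0,0,0,1.3],
  [-0.03,-0.01,0,0,0,2],
  [-0.03,-0.01,0,0,0,2],
  [-0.03,-0.01,0,0,0,2],
])

```text
time_s: 6.1
eef_pos: [0.598, -0.1975, 0.0861]
orientation: [179.9, -0.1, 33.6]
contact_force: [4.8, -1.1, -1.4]
finger_gap: 0.14
grip_force: 30.0
```

Request:
move_arm([
  [0,0,0,0,0,0],
  [0,0,0,0,0,0],
  [0,0,0,0,0,0],
  [0,0,0,0,0,0],
  [0,0,0,0,0,0],
  [0,0,0,0,0,0],
], claw=0.2)

```text
time_s: 6.7
eef_pos: [0.5969, -0.1971, 0.0857]
orientation: [-180.0, 0.0, 33.5]
contact_force: [0.1, 0.4, -0.3]
finger_gap: 0.581
grip_force: 0.0
```

Request:
move_arm([
  [0,0,-0.8,0,0,0],
  [0,0,-2,0,0,0],
  [-0.8,0,-3.5,0,0,0],
  [-2,0,-4.7,0,0,0],
  [-3.2,0,-4.7,0,0,0],
  [-4,0,-4.7,0,0,0],
  [-4,0,-4.7,0,0,0],
  [-4,0,-4.7,0,0,0],
])

```text
time_s: 7.5
eef_pos: [0.4969, -0.2634, 0.227]
orientation: [180.0, -0.0, 33.5]
contact_force: [-0.1, 0.4, -0.6]
finger_gap: 0.599
grip_force: 0.0
```

```bash
python3 - <<'E'
from h import *
s=env.observe(); print(s['time_s'],s['eef_pos'],s['orientation'])
grab('wrist'); from ang import *
cv2.imwrite('pics/wrist2.png',im); print(bar())
m=W[(abs(W[...,2]-.076)<.004)&(np.hypot(W[...,0]-.54,W[...,1]+.233)<.07)]
print('mould',len(m),cv2.minAreaRect((m[:,:2]*1000).astype(np.float32)),m.mean(0))
q=W[(abs(W[...,2]-.05)<.006)&(np.hypot(W[...,0]-.514,W[...,1]+.248)<.12)]
for q,nm in ((q,'board'),(m,'mould')):
    for _ in range(5):
        A=np.c_[q[:,:2]-[.514,-.248],np.ones(len(q))]; k=np.linalg.lstsq(A,q[:,2],rcond=None)[0]; q=q[abs(q[:,2]-A@k)<.003]
    print(nm,len(q),k)
E
python3 tilt.py
```

```text
7.5 [ 0.4969486  -0.26341823  0.22696857] [ 1.79996788e+02 -3.98773328e-02  3.34502409e+01]
(1235, array([ 0.59982892, -0.19826895,  0.10898242]), ((599.1317749023438, -198.84597778320312), (55.44742202758789, 12.911504745483398), 33.098026275634766), np.float64(-146.51579123939877))
mould 4937 ((551.338623046875, -226.3302764892578), (101.1828842163086, 80.11490631103516), 29.84813117980957) [ 0.54352438 -0.23072261  0.07624523]
board 24475 [-0.00242916 -0.00262793  0.05035739]
mould 4873 [-0.00068102 -0.00315845  0.07630392]
scene 2272 slope x,y 0.005 0.0044 z 0.0501
side 1507 slope x,y -0.0004 -0.005 z 0.0502
```

View pics/wrist2.png

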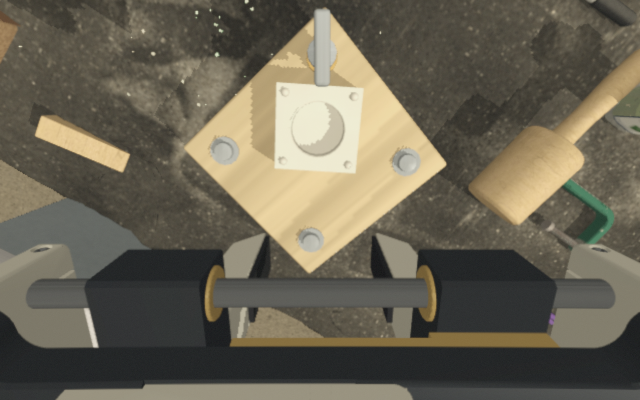

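The image shows the fixed-foot bolts at (223,151), (407,162) and (311,240), and the bar near vertical from (321,12) to (322,84). The bar still has about 3.5° of clockwise turn to go, and the remaining slope of −0.0034 agrees with that. I regrasp and finish.

Request:
move_arm([
  [0.8,0,0,0,0,0],
  [2,0,0,0,0,0],
  [3.2,0,0.8,0,0,0],
  [4.03,0,2,0,0,0],
  [4.03,0,3.3,0,0,0],
  [4.03,0,4.3,0,0,0],
  [4.03,0,4.7,0,0,0],
  [4.03,0,4.7,0,0,0],
])

```text
time_s: 8.45
eef_pos: [0.5971, -0.1958, 0.084]
orientation: [-179.9, 0.1, 33.5]
contact_force: [0.4, 0.2, 0.2]
finger_gap: 0.597
grip_force: 0.0
```

Request:
move_arm([
  [0,0,0,0,0,0],
  [0,0,0,0,0,0],
  [0,0,0,0,0,0],
  [0,0,0,0,0,0],
  [0,0,0,0,0,0],
  [0,0,0,0,0,0],
  [0,0,0,0,0,0],
], claw=-1, squeeze=4)

```text
time_s: 9.15
eef_pos: [0.5984, -0.1974, 0.0861]
orientation: [179.9, -0.0, 33.5]
contact_force: [2.0, -1.7, 1.4]
finger_gap: 0.142
grip_force: 4.0
```

Request:
move_arm([
  [0,0,0,0,0,0],
  [0,0,0,0,0,0],
  [0,0,0,0,0,0],
], squeeze=30)

```text
time_s: 9.45
eef_pos: [0.5984, -0.1973, 0.0861]
orientation: [179.9, -0.0, 33.5]
contact_force: [2.7, -3.8, 1.9]
finger_gap: 0.138
grip_force: 30.0
```

Request:
move_arm([
  [0,0,0,0,0,0.25],
  [-0.01,0,0,0,0,0.5],
  [-0.01,0,0,0,0,0.73],
  [-0.01,0,0,0,0,0.73],
  [-0.01,0,0,0,0,0.73],
])

```text
time_s: 9.95
eef_pos: [0.5982, -0.1973, 0.0861]
orientation: [179.9, -0.0, 29.8]
contact_force: [3.0, -3.5, 2.8]
finger_gap: 0.138
grip_force: 30.0
```

Request:
move_arm([
  [0,0,0,0,0,0],
  [0,0,0,0,0,0],
  [0,0,0,0,0,0],
  [0,0,0,0,0,0],
  [0,0,0,0,0,0],
  [0,0,0,0,0,0],
], claw=0.2)

```text
time_s: 10.55
eef_pos: [0.5974, -0.1968, 0.0856]
orientation: [-180.0, 0.0, 29.8]
contact_force: [0.6, 0.6, -0.4]
finger_gap: 0.586
grip_force: 0.0
```

Request:
move_arm([
  [0,0,-0.8,0,0,0],
  [0,0,-2,0,0,0],
  [-0.8,0,-3.5,0,0,0],
  [-2,0,-4.7,0,0,0],
  [-3.2,0,-4.7,0,0,0],
  [-4,0,-4.7,0,0,0],
  [-4,0,-4.7,0,0,0],
  [-4,0,-4.7,0,0,0],
])

```text
time_s: 11.35
eef_pos: [0.4935, -0.2566, 0.227]
orientation: [180.0, -0.0, 29.8]
contact_force: [-0.0, 1.4, -0.4]
finger_gap: 0.599
grip_force: 0.0
```

```bash
python3 - <<'E'
from h import *
s=env.observe(); print(s['time_s'],s['eef_pos'],s['orientation'])
grab('wrist'); from ang import *
x0,y0=180,0; cv2.imwrite('pics/wrist3.png',cv2.resize(im[0:260,180:460],None,fx=2.2,fy=2.2,interpolation=cv2.INTER_CUBIC)); print(bar())
m=W[(abs(W[...,2]-.076)<.003)&(np.hypot(W[...,0]-.543,W[...,1]+.231)<.056)]
print('mould',len(m),cv2.minAreaRect((m[:,:2]*1000).astype(np.float32)),m.mean(0))
q=W[(abs(W[...,2]-.05)<.006)&(np.hypot(W[...,0]-.514,W[...,1]+.248)<.12)]
for _ in range(5):
    A=np.c_[q[:,:2]-[.514,-.248],np.ones(len(q))]; k=np.linalg.lstsq(A,q[:,2],rcond=None)[0]; q=q[abs(q[:,2]-A@k)<.003]
print('board',len(q),k)
print('board rect',cv2.minAreaRect((q[:,:2]*1000).astype(np.float32)))
E
python3 tilt.py
```

```text
11.35 [ 0.49347584 -0.25657403  0.22699713] [ 1.79995878e+02 -4.80175915e-02  2.97945854e+01]
(1238, array([ 0.59981006, -0.19844341,  0.10895856]), ((598.8079833984375, -198.92391967773438), (55.19868087768555, 12.890326499938965), 30.324031829833984), np.float64(-149.94682205022113))
mould 4793 ((548.83154296875, -227.6453399658203), (94.7322998046875, 80.19461059570312), 29.772497177124023) [ 0.54369998 -0.23071348  0.07634944]
board 24472 [-0.00060786 -0.0017313   0.05040896]
board rect ((516.0677490234375, -246.2381591796875), (200.06651306152344, 199.36976623535156), 74.94905090332031)
scene 2241 slope x,y 0.0072 0.0045 z 0.0501
side 1505 slope x,y 0.0019 -0.0072 z 0.0503
```

View pics/wrist3.png

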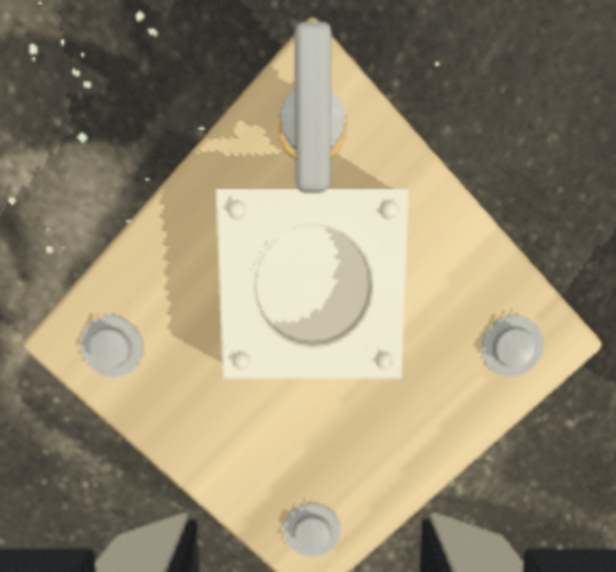

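The bar (crop px 313, rows 25–190) lies on the board's diagonal: bar at 30.1°, board at 29.95°, wrist slope about 0.001. The gripper is clear, so I hand in.

```bash
python3 -c "from workcell import env; print(env.finish_job())"
```

```text
the job is handed in; nothing more can be done
None
```

I turned the screw foot clockwise about 74°, let go of the handle and handed in the job; the bar now lines up with the board's diagonal to within about 0.5°, and the board measures level to within the cameras' accuracy.

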